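# Load a brass plate into the checking fixture

## Robot

A 6-joint arm with a two-finger parallel gripper is mounted at the origin on the work surface. World frame = base frame: x ahead of the robot, y to its left, z up, the work surface at z = 0. Lengths are in m, angles in degrees, forces in N, time in s.
With the tool pointing down it reaches from about 0.3 to 0.75 m from the base axis. Payload 8.5 kg.
Tool frame: the origin (TCP) lies midway between the tips of the shut fingers; the grasp point (between the pads) lies 19 mm behind it; z points along the fingers, y is the direction in which the jaws open and shut (so a half turn about z gives the same grasp; the last joint's range is limited). The gripper opens to 85 mm and grips with 20 to 120 N. Pads are 22 mm wide; open, the fingers measure 114 mm over their backs; the gripper's body (76 mm by 85 mm) begins 54 mm behind the grasp point. The pads swing forward as they close: fully open they stand 13 mm farther back than shut.
Start: joints at [-12.336, 21.807, 74.336, -0, 83.858, -12.336], TCP at [0.55, 0, 0.231] pointing down, gripper open.
Joint ranges: [-178.18, 178.18], [-50.72, 133.34], [12.68, 142.11], [-81.47, 261.47], [9.98, 163.14], [-165.26, 165.26]. Speed limits (degrees/s): [136.94, 136.94, 180, 180, 180, 180].

## Interface

Orientations are given as a 3x3 rotation matrix whose columns are the frame's x, y, z axes.
In Python, from rig import env, eyes, close_job gives the robot as it stands.
- The arm moves only by the tool jog_arm, never from a script. Its argument "deltas" is one flat list of numbers, 7 for each row, row after row: the shift along the tool's x, y, z in units of 0.75 m (1.0 is 0.75 m), then the turn, a rotation vector about the tool's x, y, z in units of 180 degrees (1.0 is 180 degrees), then the gripper command: -1 is fully open, 1 is shut, values between are in proportion. In form: [dx, dy, dz, ax, ay, az, fingers, dx, dy, dz, ax, ay, az, fingers, ...]. A call has 1 to 12 rows; each row is the pose to reach, as a shift and turn from the pose commanded when the call began, along the tool's axes at that moment, turning the shorter way round; what a row does not reach only later rows make up. A row lasts 1/12 s, in which the tool goes at most 41.7 mm and 7.16 degrees, less where a joint would pass 70% of its speed; a pose out of reach is approached as far as the arm can. A call with a number of a shift or a turn outside -1 to 1 is refused whole. A call with a gripper value outside its range is refused whole. The fingers move at their own pace and stop on an object; "grip_force" is the grip in N (left out, the last holds). Time passes only in rows, so rows that repeat a pose let the fingers close. It gives the time, the measured TCP pose, the force and the opening at its end, in the units of the state.
- env.observe(): the state, without advancing time (a new reading comes with each control period).
- eyes.get_image(name): name is "scene" or "side" or "wrist"; returns the picture (400x640x3 uint8, red, green, blue); there is no depth.
- eyes.camera_params(name): a dict with "intrinsics" (3x3 intrinsics, pixels), "R" (3x3) and "t" (3): a world point X has camera coordinates R X + t; the wrist camera has in their place "mount" (4x4, takes a point from camera to tool coordinates, whose origin is the TCP and whose axes are the flange's). Camera axes: x right, y down, z forward; pixel columns grow to the right and rows downward; lengths in m; the calibration is good to about 2 mm. A picture is of the moment at which its call begins: read the wrist's pose just before it. camera_params takes no time and is no camera call.
- close_job(): hands the job in, once; it reports no verdict.
The state is a dict: "time_s": time; "q": joint angles; "qvel": joint speeds; "joint_efforts": joint torques, N m; "position": TCP position; "tool_rot": TCP orientation; "ft_force": force on the tool from outside, world axes, zero at the start; "wrist_torque": the same for the moment, N m; "grip_width": finger opening in m.
Only numpy, scipy, OpenCV 4.12 (cv2) and the standard library are available. Lean on these libraries where they do the work, as an engineer would, in place of code of your own. Each camera call takes 0.05 s, during which the arm holds its last target.

## Task

Load the brass plate into the checking fixture: press lightly on its exposed top, draw it out of the rack's bottom slot toward you, and slide it until it sits square and fully home against all three locating pins; only then swing the red clamp handle all the way down to clamp it. The brass is soft and the pins are precise, so touch it, press and seat it gently, and leave the loose gauges around the fixture where they are.

Things in the scene. Friction and masses are not known exactly. Their poses are not given: they have to be found in the camera images.
- fixture: Dark steel bed 290 x 265 x 15 mm, fixed on a black slab (top 20 mm above bench). It carries pins, a rack at its far end, a toggle clamp on its right. Origin on its underside, exactly below the centre of the plate when home (home: plate origin at x 0, y 0, same yaw); +x to the rack, away from the robot, +y left. Bed top at z 15 mm; bed spans x -85 to 205, y -150 to 115. Frame used below.
- pins: Three upright steel locating pins on the bed, 10 mm diameter, 11 mm high, so 5 mm above the plate's top. Origin and axes are the fixture's. Two near pins, centred at x -55, y +45 and -45 mm, stop the plate's near edge at x -50; one side pin, centred at x -10, y -75, stops its right edge at y -70. Over 15 N against them dents the plate.
- rack_mouth (a point): Point on the bed at the mouth of the blue sheet-steel rack: fixture x 80, y 0, z 15 mm. The rack reaches from there to x 200, y -77 to 101; its bottom slot opens to -x, 173 mm wide, 19 mm high. A spring finger under its roof holds the plate down with about 3 N until its far edge has left the slot. Two more brass plates lie on the roof, part of the fixture, up to 34 mm above the bed.
- plate: Loose brass plate 100 (x) x 140 (y) x 6 mm, some 0.7 kg, two dark holes near its far edge. Origin at the centre of its underside. Starts flat on the bed in the bottom slot, 50 to 75 mm beyond home, 9 to 20 mm left of it, turned up to 3 degrees; a strip of its near side 50 to 80 mm wide is exposed. Drawn home it is clear of the rack.
- plate_top (a point): Centre of the plate's top face. The underside is oiled (friction about 0.18 on the bed), the top grips fingertips (about 0.7): a press of 10 to 15 N drags it slowly, and once the pins stop it the fingers slip on it. More than 25 N from the fingers, even for an instant, marks it. All is rigid, so a quick touch hits hard, and dragging changes the press force.
- clamp_handle (a joint): Angle of the clamp's handle, rad. 0 to 0.12 at the start: open, pointing to -y of the fixture and up, 50 degrees above level at 0. Grows as the handle is pushed down; level and locking over centre at 0.87, stop at 0.90. Stays where left; a few newtons move it. The clamp's bar, raised at the plate's right side, swings down with it: its foot lands at x 25, y -47.
- clamp_hinge (a point): The handle's hinge: fixture x 25, y -118, z 45 mm; its axis runs along the fixture's x. The open bar (hinged at y -95) stands up beside the plate, leaning 19 degrees back from it, foot at about y -85, 85 mm above the bed; the clamp is 35 mm wide in x.
- clamp_grip (a point): Point on the axis of the handle's red grip, 80 mm from the hinge; it moves on an arc about the hinge with the handle. The grip is a round bar of 16 mm diameter, red from 38 mm to 104 mm from the hinge.
- magnet_base: Bystander, loose: dark red magnetic stand base, 60 x 50 x 55 mm with a short rod to 104 mm high, on the slab left of the fixture. Origin at the centre of its underside.
- master_cylinder: Bystander, loose: stepped steel cylinder, 50 mm diameter, 55 mm high, on the slab right of the fixture. Origin at the centre of its underside.
- ring_gauge: Bystander, loose: dark steel ring, 56 mm outside, 18 mm high, flat on the slab left of the fixture. Origin at the centre of its underside.
Things that resemble listed ones, but are neither listed nor needed, are in the scene too. What is meant by the plate is not turquoise, and is the smaller of those in its own colour.

How it is judged (in metres and radians):
On the way:
1. the plate sits home and square against all three pins while the clamp is still open (x of plate in the frame of fixture between -0.003 and 0.0015 m and y of plate in the frame of fixture between -0.003 and 0.0015 m and z of plate in the frame of fixture below 0.017 m and angle between the x axis of plate and the x axis of fixture, either way round below 0.02 rad and value of joint clamp_handle below 0.3 rad), for 0.2 s.
At the end, for the whole second after the job is handed in: The plate lies flat on the bed, within 2 mm of home in x and y and within 0.02 rad of square, at rest; the clamp handle is fully down (above 0.85 rad) (x of plate in the frame of fixture between -0.003 and 0.002 m and y of plate in the frame of fixture between -0.003 and 0.002 m and z of plate in the frame of fixture below 0.017 m and angle between the x axis of plate and the x axis of fixture, either way round below 0.02 rad and value of joint clamp_handle above 0.85 rad and linear speed of plate below 0.01 m/s); the robot touches nothing.
It fails at once if the fingers press on the plate with more than 25 N (contact force between the fingers and plate above 25 N).
It fails at once if the plate is driven against the pins with more than 15 N (contact force between plate and pins above 15 N).
It fails at once if a gauge beside the fixture moved by more than 10 mm (distance of any of magnet_base, master_cylinder, ring_gauge from where it was at the start of the episode above 0.01 m).
It also fails if it takes over 58 s, if anything falls off the work surface, if the arm or the gripper's body presses on something with over 40 N, if the wrist force passes 120 N, or if a joint passes its speed limit or range.

## Working session

There is one attempt and no reset: what is moved stays moved. The work goes in short steps, Python scripts to look and compute and a tool call to move; the robot and the scene stay as the last step left them, time stands still between calls to the robot, and variables do not carry over. Pictures are saved under pics/ and viewed, and the job is handed in when it is done.

Besides the shell and the picture viewer there is one more tool, called as name(argument=value, ...), one argument or row to a line, values as JSON. jog_arm: Moves the arm, as the interface text tells. Its arguments: {"type":"object","properties":{"deltas":{"type":"array"},"grip_force":{"type":"number"}},"required":["deltas"]}

```bash
mkdir -p pics; ls; python3 - <<'E'
from rig import env, eyes
import cv2,numpy as np
s=env.observe(); print({k:np.round(v,3).tolist() for k,v in s.items()})
for n in("scene","side","wrist"):
    p=eyes.camera_params(n); print(n,{k:np.round(v,4).tolist() for k,v in p.items()})
    cv2.imwrite(f"pics/{n}0.png",eyes.get_image(n)[:,:,::-1])
E
```

```text
pics
{'time_s': 0.0, 'q': [-12.334, 21.841, 74.384, -0.001, 83.859, -12.337], 'qvel': [0.16, 0.014, 0.042, -0.081, -0.066, 0.07], 'joint_efforts': [-0.001, -44.847, -23.129, -0.0, 0.005, 0.0], 'position': [0.55, 0.0, 0.231], 'tool_rot': [[-0.0, 1.0, -0.001], [1.0, 0.0, 0.0], [0.0, -0.001, -1.0]], 'ft_force': [-0.175, 0.533, -1.13], 'wrist_torque': [-0.008, 0.032, 0.05], 'grip_width': 0.085}
scene {'intrinsics': [[396.7579, 0.0, 315.2844], [0.0, 396.7579, 206.3891], [0.0, 0.0, 1.0]], 'R': [[-0.4409, 0.8975, -0.0101], [0.5275, 0.25, -0.812], [-0.7262, -0.3633, -0.5836]], 't': [0.1957, -0.2005, 1.4406]}
side {'intrinsics': [[513.5292, 0.0, 321.0609], [0.0, 513.5292, 206.4895], [0.0, 0.0, 1.0]], 'R': [[-0.9725, -0.2331, 0.004], [-0.1501, 0.6129, -0.7758], [0.1783, -0.755, -0.631]], 't': [0.5002, 0.1561, 1.3637]}
wrist {'intrinsics': [[288.4881, 0.0, 318.5676], [0.0, 288.4881, 199.6271], [0.0, 0.0, 1.0]], 'mount': [[-0.0006, -0.9597, -0.281, 0.07], [1.0, -0.0006, -0.0, -0.0003], [-0.0002, -0.281, 0.9597, -0.1432], [0.0, 0.0, 0.0, 1.0]]}
```

View pics/scene0.png

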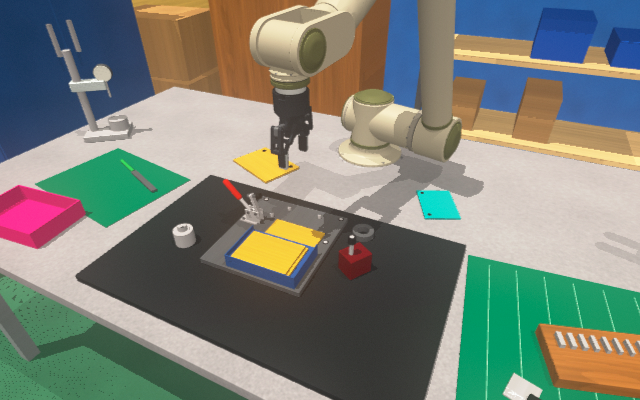

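View pics/side0.png

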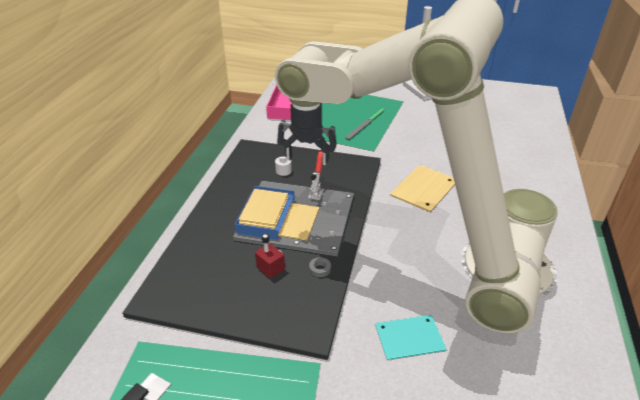

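View pics/wrist0.png

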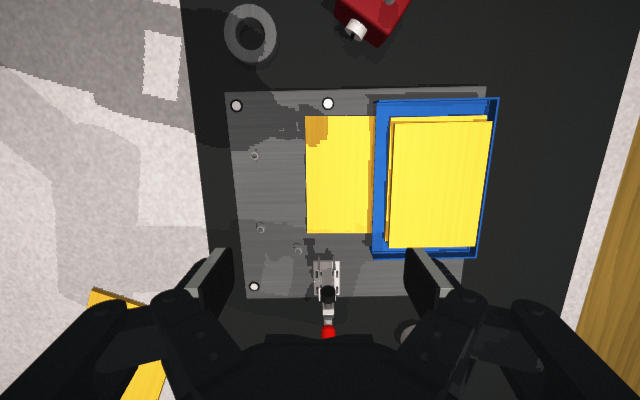

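The wrist view shows the yellow strip at cols 305–372, rows 115–233, with pins near (254,156), (261,230) and (298,250). Candidates for the plate:
- the strip in the rack's bottom slot
- two plates on the roof at about (440,180), which are part of the fixture
- a yellow plate on the bench, at scene (266,163), which is the larger lookalike
- a turquoise plate, at scene (438,205), which is excluded

The strip fits the description.

```bash
python3 - <<'E'
import cv2
im=cv2.imread("pics/wrist0.png")
cv2.imwrite("pics/w0crop.png",cv2.resize(im[75:315,215:515],None,fx=2.6,fy=2.5,interpolation=cv2.INTER_CUBIC))
E
```

```text
(no output)
```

View pics/w0crop.png

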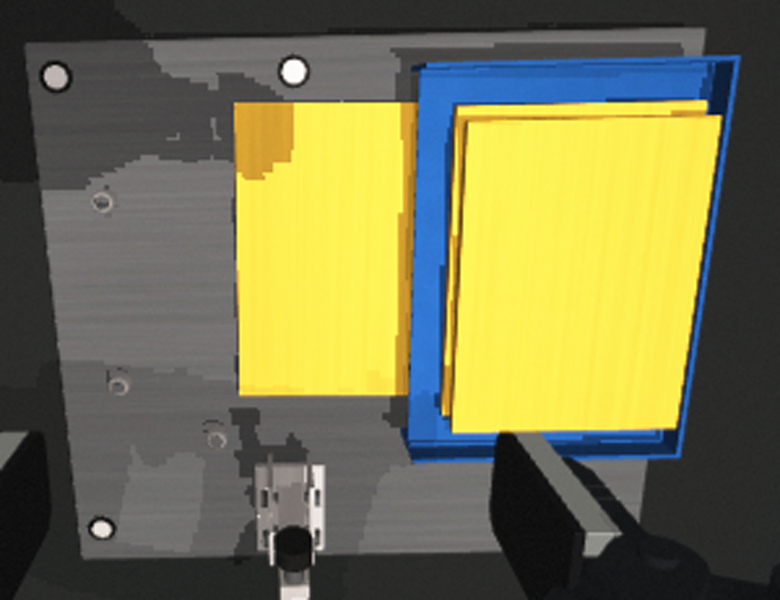

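The crop confirms it: the strip lies under the blue rack, its near edge from crop (234,102) to (239,396). The pins are at crop (102,201), (118,384) and (215,437).

```bash
cat > h.py <<'E'
import numpy as np, cv2
from rig import env, eyes
def wcam(s=None):
    s=s or env.observe(); p=eyes.camera_params("wrist"); T=np.eye(4); T[:3,:3]=s["tool_rot"]; T[:3,3]=s["position"]
    return np.array(p["intrinsics"]),T@np.array(p["mount"])
def fixcam(n):
    p=eyes.camera_params(n);T=np.eye(4);R=np.array(p["R"]);T[:3,:3]=R.T;T[:3,3]=-R.T@np.array(p["t"]);return np.array(p["intrinsics"]),T
def ray(c,uv,z):
    K,T=c; d=T[:3,:3]@np.linalg.inv(K)@[uv[0],uv[1],1]; o=T[:3,3]; return o+d*(z-o[2])/d[2]
def proj(c,X):
    K,T=c; v=K@(T[:3,:3].T@(np.array(X)-T[:3,3])); return v[:2]/v[2]
def fit(F,W): # 2D rigid fixture->world
    F=np.array(F);W=np.array(W)[:,:2]; a=F-F.mean(0);b=W-W.mean(0)
    th=np.arctan2((a[:,0]*b[:,1]-a[:,1]*b[:,0]).sum(),(a*b).sum()); R=np.array([[np.cos(th),-np.sin(th)],[np.sin(th),np.cos(th)]])
    t=W.mean(0)-R@F.mean(0); return th,R,t,(F@R.T+t-W)*1000
E
python3 - <<'E'
from h import *
s=env.observe(); c=wcam(s)
cr=lambda x,y:((x+.5)/2.6+215-.5,(y+.5)/2.5+75-.5)
P=[ray(c,cr(*p),.046) for p in[(102,201),(118,384),(215,437)]]
B=[ray(c,cr(*p),.035) for p in[(25,43),(82,558),(706,28)]]
F=[(-.055,.045),(-.055,-.045),(-.010,-.075)]; G=[(-.085,.115),(-.085,-.15),(.205,.115)]
for f,w in((F,P),(G,B),(F+G,P+B)):
    th,R,t,e=fit(f,w); print(np.degrees(th),t,np.round(e,1).tolist())
for p in[(234,102),(239,396),(400,102),(402,396)]:
    w=ray(c,cr(*p),.041); print(p,w,(R.T@(w[:2]-t)*1000).round(1))
E
```

```text
1.1964482034571942 [ 0.53168105 -0.01634941] [[-0.2, 0.8], [-0.2, -0.1], [0.5, -0.7]]
1.1967784701204485 [ 0.53200613 -0.01784602] [[-0.6, 0.5], [-0.6, -1.1], [1.2, 0.6]]
1.129797313624893 [ 0.53184288 -0.01711418] [[-0.0, 0.1], [-0.1, -0.8], [0.5, -1.5], [-0.6, 1.4], [-0.9, -0.3], [1.2, 1.1]]
(234, 102) [0.53394269 0.06975354 0.041     ] [ 3.8 86.8]
(239, 396) [ 0.53435671 -0.07085033  0.041     ] [  1.5 -53.8]
(400, 102) [0.60470901 0.06971227 0.041     ] [74.6 85.4]
(402, 396) [ 0.61242085 -0.07086607  0.041     ] [ 79.5 -55.3]
```

jog_arm(
  deltas=[0,0.005,0.03,0,0,0,1,0,0.012,0.06,0,0,0,1,0,0.0193,0.1,0,0,0,1,0,0.0193,0.14,0,0,0,1,0,0.0193,0.17,0,0,0,1,0,0.0193,0.2,0,0,0,1,0,0.0193,0.215,0,0,0,1,0,0.0193,0.22,0,0,0,1,0,0.0193,0.22,0,0,0,1,0,0.0193,0.22,0,0,0,1,0,0.0193,0.22,0,0,0,1],
  grip_force=40,
)

```text
time_s: 1.07
position: [0.565, -0.0001, 0.0674]
tool_rot: [[-0.0, 1.0, 0.002], [1.0, 0.0, -0.0], [-0.0, 0.002, -1.0]]
ft_force: [-0.5, -0.6, 0.6]
grip_width: 0.0001
```

```bash
python3 - <<'E'
from h import *
s=env.observe(); print(s["position"],s["tool_rot"],s["ft_force"],s["time_s"])
for n in("side","wrist"): cv2.imwrite(f"pics/{n}1.png",eyes.get_image(n)[:,:,::-1])
im=cv2.imread("pics/side1.png"); cv2.imwrite("pics/side1c.png",cv2.resize(im[90:290,200:400],None,fx=3,fy=3,interpolation=cv2.INTER_CUBIC))
# side view rays for cylinder
for n in("scene",):
    c=fixcam(n); print("cyl",ray(c,(184,229),.075), "handle tip",)
E
```

```text
[ 5.64988220e-01 -8.18671015e-05  6.73606798e-02] [[-5.39191583e-05  9.99998339e-01  1.82181698e-03]
 [ 9.99999921e-01  5.46381460e-05 -3.94606716e-04]
 [-3.94705602e-04  1.82179556e-03 -9.99998263e-01]] [-0.46963913 -0.57915933  0.57166043] 1.0667
cyl [ 0.70694905 -0.22583134  0.075     ] handle tip
```

View pics/side1c.png

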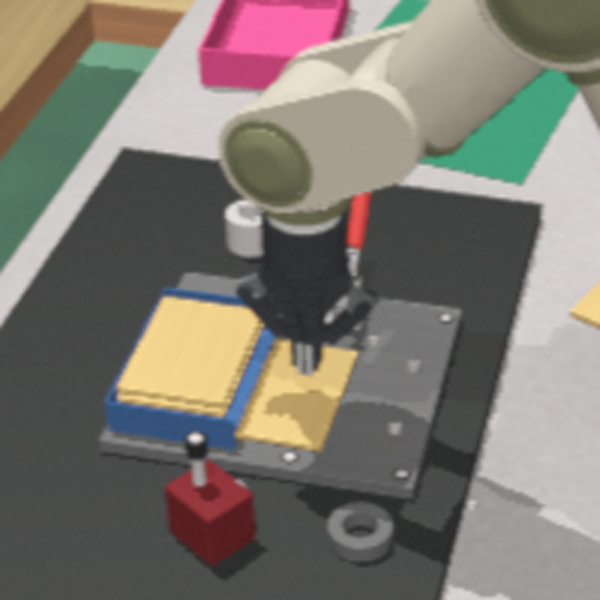

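View pics/wrist1.png

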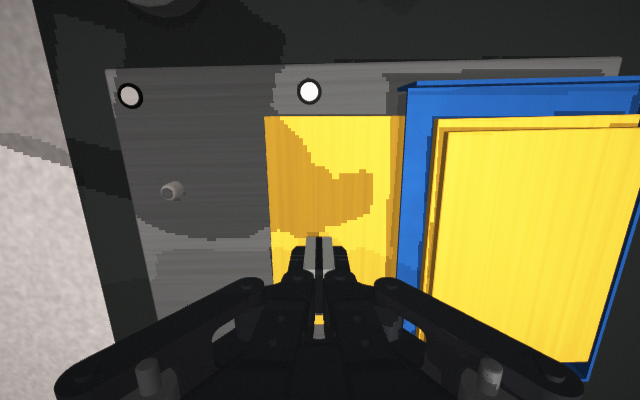

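jog_arm(
  deltas=[0,0,0.005,0,0,0,1,0,0,0.01,0,0,0,1,0,0,0.015,0,0,0,1,0,0,0.02,0,0,0,1,0,0,0.023,0,0,0,1,0,0,0.025,0,0,0,1,0,0,0.026,0,0,0,1,0,0,0.026,0,0,0,1,0,0,0.026,0,0,0,1,0,0,0.026,0,0,0,1],
)

```text
time_s: 2.0
position: [0.5646, -0.0, 0.047]
tool_rot: [[-0.0, 1.0, 0.0], [1.0, 0.0, -0.0], [-0.0, 0.0, -1.0]]
ft_force: [0.4, -0.1, 0.7]
grip_width: 0.0001
```

jog_arm(
  deltas=[0,0,0.0006,0,0,0,1,0,0,0.0012,0,0,0,1,0,0,0.0018,0,0,0,1,0,0,0.0024,0,0,0,1,0,0,0.003,0,0,0,1,0,0,0.0036,0,0,0,1,0,0,0.0042,0,0,0,1,0,0,0.0048,0,0,0,1,0,0,0.0048,0,0,0,1,0,0,0.0048,0,0,0,1],
)

```text
time_s: 2.83
position: [0.5644, 0.0, 0.0432]
tool_rot: [[-0.0, 1.0, -0.0], [1.0, 0.0, 0.0], [0.0, -0.0, -1.0]]
ft_force: [0.0, 0.1, 0.1]
grip_width: -0.0002
```

Now slower: 0.15 mm per row in short calls.

jog_arm(
  deltas=[0,0,0.0002,0,0,0,1,0,0,0.0004,0,0,0,1,0,0,0.0006,0,0,0,1,0,0,0.0008,0,0,0,1,0,0,0.001,0,0,0,1,0,0,0.0012,0,0,0,1],
)

```text
time_s: 3.33
position: [0.5645, 0.0, 0.0423]
tool_rot: [[-0.0, 1.0, -0.0], [1.0, 0.0, 0.0], [0.0, -0.0, -1.0]]
ft_force: [0.4, 0.0, 0.2]
grip_width: -0.0003
```

jog_arm(
  deltas=[0,0,0.00015,0,0,0,1,0,0,0.0003,0,0,0,1,0,0,0.00045,0,0,0,1,0,0,0.0006,0,0,0,1,0,0,0.00075,0,0,0,1],
)

```text
time_s: 3.75
position: [0.5644, 0.0, 0.0417]
tool_rot: [[0.0, 1.0, -0.0], [1.0, -0.0, 0.0], [0.0, -0.0, -1.0]]
ft_force: [0.2, 0.1, 0.5]
grip_width: -0.0
```

jog_arm(
  deltas=[0,0,0.0001,0,0,0,1,0,0,0.0002,0,0,0,1,0,0,0.0003,0,0,0,1,0,0,0.0004,0,0,0,1],
)

```text
time_s: 4.08
position: [0.5645, 0.0, 0.0415]
tool_rot: [[-0.0, 1.0, 0.0], [1.0, 0.0, -0.0], [-0.0, 0.0, -1.0]]
ft_force: [0.0, -0.4, -0.2]
grip_width: -0.0003
```

jog_arm(
  deltas=[0,0,0.0001,0,0,0,1,0,0,0.0002,0,0,0,1,0,0,0.0003,0,0,0,1,0,0,0.0004,0,0,0,1],
)

```text
time_s: 4.42
position: [0.5644, 0.0, 0.0411]
tool_rot: [[0.0, 1.0, -0.0], [1.0, -0.0, 0.0], [0.0, -0.0, -1.0]]
ft_force: [-0.4, -0.0, -0.5]
grip_width: -0.0001
```

jog_arm(
  deltas=[0,0,0.0001,0,0,0,1,0,0,0.0002,0,0,0,1,0,0,0.0003,0,0,0,1],
)

```text
time_s: 4.67
position: [0.5645, -0.0, 0.0411]
tool_rot: [[0.0, 1.0, 0.0], [1.0, -0.0, -0.0], [-0.0, 0.0, -1.0]]
ft_force: [-1.1, 0.9, 3.2]
grip_width: -0.0
```

jog_arm(
  deltas=[0,0,0.0001,0,0,0,1,0,0,0.0001,0,0,0,1],
)

```text
time_s: 4.83
position: [0.5645, 0.0, 0.0411]
tool_rot: [[-0.0, 1.0, 0.0], [1.0, 0.0, -0.0], [-0.0, 0.0, -1.0]]
ft_force: [-1.1, 0.4, 4.3]
grip_width: 0.0001
```

jog_arm(
  deltas=[0,0,0.0001,0,0,0,1,0,0,0.0002,0,0,0,1,0,0,0.0002,0,0,0,1],
)

```text
time_s: 5.08
position: [0.5645, 0.0, 0.041]
tool_rot: [[-0.0, 1.0, 0.0], [1.0, 0.0, -0.0], [-0.0, 0.0, -1.0]]
ft_force: [-2.3, 1.1, 6.0]
grip_width: -0.0001
```

jog_arm(
  deltas=[0,0,0.0002,0,0,0,1,0,0,0.0004,0,0,0,1,0,0,0.0005,0,0,0,1,0,0,0.0005,0,0,0,1],
)

```text
time_s: 5.42
position: [0.5645, -0.0, 0.0411]
tool_rot: [[-0.0, 1.0, 0.001], [1.0, 0.0, -0.0], [-0.0, 0.001, -1.0]]
ft_force: [-3.9, 0.3, 9.5]
grip_width: -0.0
```

jog_arm(
  deltas=[-0.0001,-0.0004,0,0,0,0,1,-0.0003,-0.001,0,0,0,0,1,-0.0006,-0.002,0,0,0,0,1,-0.001,-0.003,0,0,0,0,1,-0.0013,-0.004,0,0,0,0,1],
)

```text
time_s: 5.83
position: [0.5629, -0.001, 0.0411]
tool_rot: [[0.0, 1.0, 0.004], [1.0, -0.0, -0.0], [-0.0, 0.004, -1.0]]
ft_force: [4.7, 1.5, 4.7]
grip_width: -0.0001
```

jog_arm(
  deltas=[0,0,0.0002,0,0,0,1,0,0,0.0004,0,0,0,1,0,0,0.0005,0,0,0,1],
)

```text
time_s: 6.08
position: [0.5628, -0.001, 0.041]
tool_rot: [[0.0, 1.0, 0.004], [1.0, -0.0, -0.0], [-0.0, 0.004, -1.0]]
ft_force: [2.2, 2.2, 10.6]
grip_width: 0.0003
```

jog_arm(
  deltas=[-0.0003,-0.001,0.0001,0,0,0,1,-0.0006,-0.002,0.0002,0,0,0,1,-0.001,-0.003,0.0003,0,0,0,1,-0.0013,-0.004,0.0003,0,0,0,1,-0.0016,-0.005,0.0003,0,0,0,1,-0.002,-0.006,0.0003,0,0,0,1],
)

```text
time_s: 6.58
position: [0.5593, -0.0028, 0.0411]
tool_rot: [[0.0, 1.0, 0.007], [1.0, -0.0, -0.001], [-0.001, 0.007, -1.0]]
ft_force: [6.7, 2.3, 7.1]
grip_width: 0.0
```

```bash
python3 - <<'E'
from h import *
cv2.imwrite(f"pics/wrist2.png",eyes.get_image("wrist")[:,:,::-1])
E
```

```text
(no output)
```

View pics/wrist2.png

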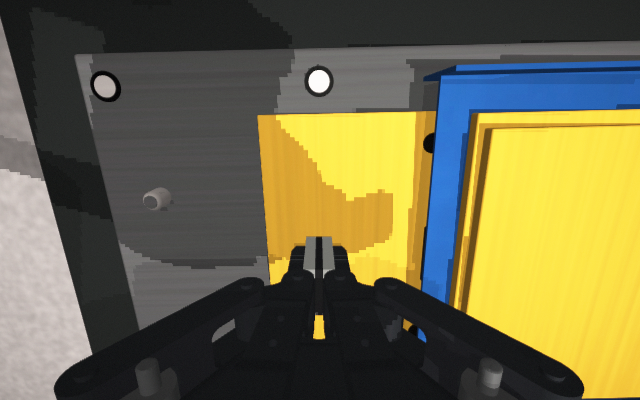

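```bash
cat >> h.py <<'E'
TH=np.radians(1.17); RF=np.array([[np.cos(TH),-np.sin(TH)],[np.sin(TH),np.cos(TH)]]); TF=np.array([.5317,-.0167])
def fx(w): return (RF.T@(np.asarray(w)[:2]-TF)*1000).round(1)
E
python3 - <<'E'
from h import *
s=env.observe(); c=wcam(s); print(s["position"],s["ft_force"])
print("pin",fx(ray(c,(148,204),.046)),"NL corner",fx(ray(c,(258,115),.041)),"edge",fx(ray(c,(270,265),.041)),"tcp",fx(s["position"]),"bed corner",fx(ray(c,(75,55),.035)), "left edge far",fx(ray(c,(438,110.5),.041)))
E
```

```text
[ 0.55917211 -0.0027626   0.04103884] [5.57034256 1.24173026 8.07054483]
pin [-57.2  42.6] NL corner [ 0.1 84.1] edge [0.4 4.4] tcp [27.8 13.4] bed corner [-84.3 112.8] left edge far [85.8 84.3]
```

jog_arm(
  deltas=[0,0,0.0002,0,0,0,1,0,0,0.0004,0,0,0,1,-0.0003,-0.001,0.0004,0,0,0,1,-0.0006,-0.002,0.0004,0,0,0,1,-0.001,-0.003,0.0004,0,0,0,1,-0.0013,-0.004,0.0004,0,0,0,1],
)

```text
time_s: 7.13
position: [0.5567, -0.0038, 0.041]
tool_rot: [[0.0, 1.0, 0.008], [1.0, -0.0, -0.001], [-0.001, 0.008, -1.0]]
ft_force: [6.0, 1.4, 9.8]
grip_width: -0.0002
```

jog_arm(
  deltas=[-0.0003,-0.001,0.0001,0,0,0,1,-0.0006,-0.002,0.0002,0,0,0,1,-0.001,-0.003,0.0002,0,0,0,1,-0.0013,-0.004,0.0002,0,0,0,1,-0.0016,-0.005,0.0002,0,0,0,1,-0.002,-0.006,0.0002,0,0,0,1,-0.0023,-0.007,0.0002,0,0,0,1,-0.0026,-0.008,0.0002,0,0,0,1],
)

```text
time_s: 7.8
position: [0.5509, -0.0058, 0.041]
tool_rot: [[0.0, 1.0, 0.008], [1.0, -0.0, -0.001], [-0.001, 0.008, -1.0]]
ft_force: [7.0, 2.3, 9.6]
grip_width: -0.0003
```

```bash
python3 - <<'E'
from h import *
s=env.observe(); print(fx(s["position"]),s["ft_force"].round(1) if hasattr(s["ft_force"],'round') else s["ft_force"])
cv2.imwrite(f"pics/wrist3.png",eyes.get_image("wrist")[:,:,::-1])
E
```

```text
[19.4 10.5] [7.  2.3 9.6]
```

View pics/wrist3.png

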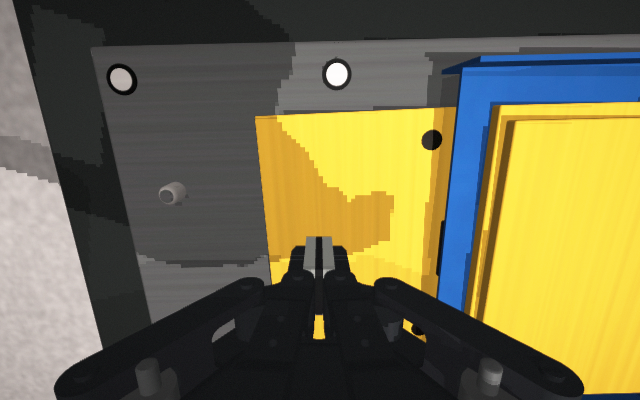

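```bash
python3 - <<'E'
from h import *
s=env.observe(); c=wcam(s)
for n,p,z in[("pin",(167,197),.046),("NL",(256,116.5),.041),("edge",(270.5,275),.041),("lfar",(440,108),.041),("bedc",(91,48),.035),("bedtop",(400,39),.035)]: print(n,fx(ray(c,p,z)))
E
```

```text
pin [-55.5  43.2]
NL [-9.4 80.5]
edge [-8.3 -4.7]
lfar [78.1 82.5]
bedc [-84.5 112.6]
bedtop [ 59.  113.6]
```

jog_arm(
  deltas=[-0.0005,-0.0015,0.0001,0,0,0,1,-0.0009,-0.003,0.0002,0,0,0,1,-0.0014,-0.0045,0.0002,0,0,0,1,-0.0018,-0.006,0.0002,0,0,0,1,-0.0023,-0.0075,0.0002,0,0,0,1,-0.0027,-0.009,0.0002,0,0,0,1,-0.0032,-0.0105,0.0002,0,0,0,1,-0.0036,-0.012,0.0002,0,0,0,1,-0.0041,-0.0135,0.0002,0,0,0,1,-0.0045,-0.015,0.0002,0,0,0,1,-0.005,-0.0165,0.0002,0,0,0,1,-0.0054,-0.018,0.0002,0,0,0,1],
)

```text
time_s: 8.85
position: [0.537, -0.0099, 0.041]
tool_rot: [[0.0, 1.0, 0.007], [1.0, -0.0, -0.001], [-0.001, 0.007, -1.0]]
ft_force: [5.0, 0.9, 13.8]
grip_width: -0.0
```

jog_arm(
  deltas=[-0.0005,-0.0015,-0.0001,0,0,0,1,-0.0009,-0.003,-0.0002,0,0,0,1,-0.0014,-0.0045,-0.0002,0,0,0,1,-0.0018,-0.006,-0.0002,0,0,0,1,-0.0023,-0.0075,-0.0002,0,0,0,1,-0.0027,-0.009,-0.0002,0,0,0,1,-0.0032,-0.0105,-0.0002,0,0,0,1,-0.0036,-0.012,-0.0002,0,0,0,1,-0.0041,-0.0135,-0.0002,0,0,0,1,-0.0045,-0.015,-0.0002,0,0,0,1],
)

```text
time_s: 9.68
position: [0.5257, -0.0133, 0.041]
tool_rot: [[0.0, 1.0, 0.007], [1.0, -0.0, -0.001], [-0.001, 0.007, -1.0]]
ft_force: [3.6, 2.2, 13.0]
grip_width: -0.0001
```

```bash
python3 - <<'E'
from h import *
s=env.observe(); print(fx(s["position"]))
cv2.imwrite(f"pics/wrist4.png",eyes.get_image("wrist")[:,:,::-1])
E
```

```text
[-6.   3.5]
```

View pics/wrist4.png

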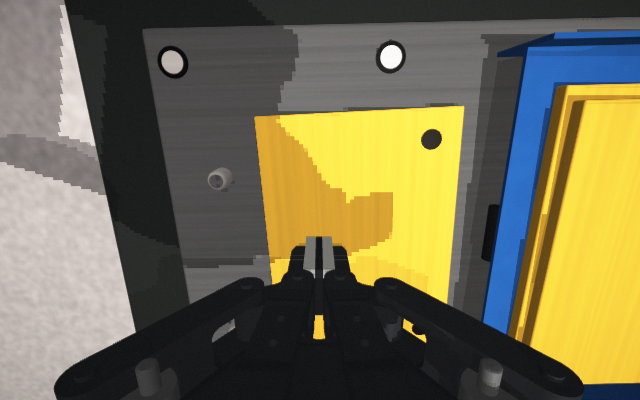

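```bash
python3 - <<'E'
from h import *
s=env.observe(); c=wcam(s)
for n,p,z in[("pin",(214,181),.046),("NL",(255,116.5),.041),("edge",(271,275),.041),("FL",(465,106),.041),("bedc",(143,29),.035),("bedtop",(450,22),.035)]: print(n,fx(ray(c,p,z)))
E
```

```text
pin [-56.7  43.7]
NL [-35.2  73.5]
edge [-33.4 -11.8]
FL [64.5 76.2]
bedc [-84.4 113. ]
bedtop [ 56.1 113.1]
```

jog_arm(
  deltas=[-0.0006,-0.0013,0,0,0,0.001,1,-0.0013,-0.0026,0,0,0,0.002,1,-0.0019,-0.0039,0,0,0,0.003,1,-0.0025,-0.0052,0,0,0,0.004,1,-0.0032,-0.0065,0,0,0,0.005,1,-0.0038,-0.0078,0,0,0,0.006,1,-0.0044,-0.0091,0,0,0,0.007,1,-0.005,-0.0104,0,0,0,0.0075,1,-0.0057,-0.0117,0,0,0,0.0075,1,-0.0063,-0.013,0,0,0,0.0075,1,-0.007,-0.0143,0,0,0,0.0075,1,-0.0076,-0.0156,0,0,0,0.0075,1],
)

```text
time_s: 10.73
position: [0.5139, -0.0189, 0.041]
tool_rot: [[0.024, 1.0, 0.007], [1.0, -0.024, -0.001], [-0.001, 0.007, -1.0]]
ft_force: [4.1, 1.7, 13.5]
grip_width: 0.0003
```

```bash
python3 - <<'E'
from h import *
s=env.observe(); print(fx(s["position"]))
cv2.imwrite(f"pics/wrist5.png",eyes.get_image("wrist")[:,:,::-1])
E
```

```text
[-17.8  -1.9]
```

View pics/wrist5.png

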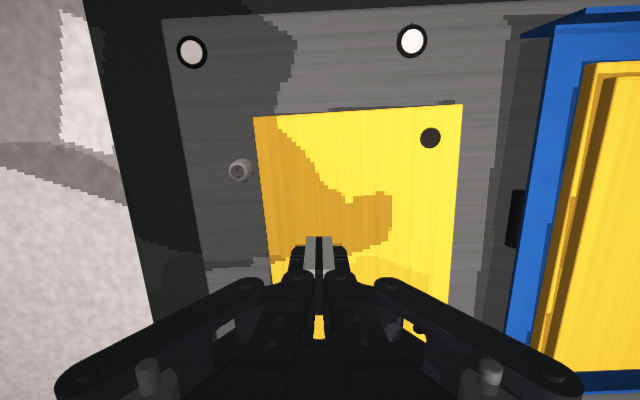

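```bash
python3 - <<'E'
from h import *
s=env.observe(); c=wcam(s)
for n,p,z in[("pin",(235,171),.046),("NL",(254,117),.041),("edge",(271,275),.041),("FL",(463,105),.041),("bedc",(162,19),.035),("bedtop",(450,4),.035)]: print(n,fx(ray(c,p,z)))
E
```

```text
pin [-56.7  43.9]
NL [-45.9  68.5]
edge [-45.5 -16.6]
FL [53.4 69.5]
bedc [-84.1 113. ]
bedtop [ 46.2 113.4]
```

jog_arm(
  deltas=[-0.0002,-0.0007,0,0,0,0,1,-0.0003,-0.0014,0,0,0,0,1,-0.0005,-0.0021,0,0,0,0,1,-0.0006,-0.0028,0,0,0,0,1,-0.0008,-0.0035,0,0,0,0,1,-0.0009,-0.0042,0,0,0,0,1,-0.0011,-0.0049,0,0,0,0,1,-0.0012,-0.0056,0,0,0,0,1,-0.0014,-0.0063,0,0,0,0,1,-0.0015,-0.007,0,0,0,0,1,-0.0017,-0.0077,0,0,0,0,1],
)

```text
time_s: 11.7
position: [0.509, -0.02, 0.041]
tool_rot: [[0.024, 1.0, 0.009], [1.0, -0.024, -0.001], [-0.001, 0.009, -1.0]]
ft_force: [8.5, 3.9, 11.2]
grip_width: 0.0001
```

```bash
cat > look.py <<'E'
from h import *
import sys
n=sys.argv[1]
s=env.observe(); print(fx(s["position"]),np.round(s["ft_force"],1),s["time_s"])
im=eyes.get_image("wrist")[:,:,::-1]; cv2.imwrite(f"pics/{n}.png",im)
cv2.imwrite(f"pics/{n}c.png",cv2.resize(im[60:300,150:480],None,fx=2.4,fy=2.4,interpolation=cv2.INTER_CUBIC))
E
python3 look.py wrist6
```

```text
[-22.8  -2.8] [ 8.5  3.9 11.2] 11.7
```

View pics/wrist6c.png

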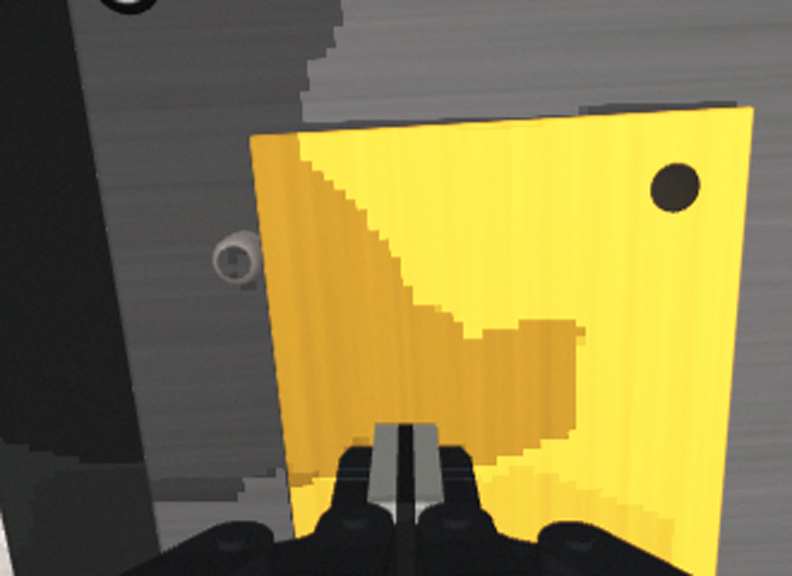

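jog_arm(
  deltas=[0,-0.0005,0,0,0,0.001,1,0,-0.001,0,0,0,0.002,1,0,-0.0012,0,0,0,0.003,1,-0.0006,-0.0012,0,0,0,0.003,1,-0.0012,-0.0012,0,0,0,0.003,1,-0.0018,-0.0012,0,0,0,0.003,1,-0.0024,-0.0012,0,0,0,0.003,1,-0.003,-0.0012,0,0,0,0.003,1],
)

```text
time_s: 12.42
position: [0.5075, -0.0213, 0.041]
tool_rot: [[0.034, 0.999, 0.008], [0.999, -0.034, 0.001], [0.001, 0.008, -1.0]]
ft_force: [7.4, 10.2, 13.8]
grip_width: 0.0003
```

```bash
python3 look.py wrist7
```

```text
[-24.3  -4.1] [ 7.4 10.2 13.8] 12.4167
```

View pics/wrist7c.png

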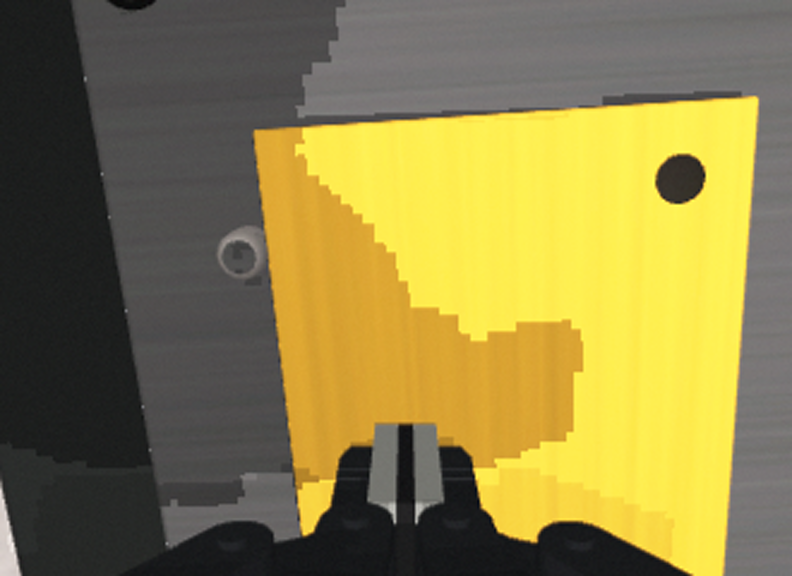

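Both x and y forces rose against the pins. I'm lifting gently to inspect.

jog_arm(
  deltas=[0,0,-0.0004,0,0,0,1,0,0,-0.0008,0,0,0,1,0,0,-0.0012,0,0,0,1,0,0,-0.0018,0,0,0,1,0,0,-0.003,0,0,0,1,0,0,-0.01,0,0,0,1,0,0,-0.03,0,0,0,1,0,0,-0.07,0,0,0,1,0.02,0.02,-0.12,0,0,0,1,0.05,0.04,-0.16,0,0,0,1,0.05,0.04,-0.18,0,0,0,1,0.05,0.04,-0.18,0,0,0,1],
)

```text
time_s: 13.47
position: [0.5373, 0.0152, 0.1777]
tool_rot: [[0.031, 0.999, 0.006], [1.0, -0.031, -0.001], [-0.001, 0.006, -1.0]]
ft_force: [-0.3, -0.2, -0.2]
grip_width: 0.0002
```

```bash
python3 - <<'E'
from h import *
s=env.observe(); print(s["position"],s["ft_force"],np.round(s["qvel"],1))
im=eyes.get_image("wrist")[:,:,::-1]; cv2.imwrite("pics/w8.png",im)
cv2.imwrite("pics/w8c.png",cv2.resize(im[100:350,170:430],None,fx=3,fy=2.4,interpolation=cv2.INTER_CUBIC))
E
```

```text
[0.53725918 0.01517932 0.17770531] [-0.32041855 -0.24294411 -0.15007874] [-1.6  2.3  5.7 -0.1 -4.1 -0.5]
```

View pics/w8.png

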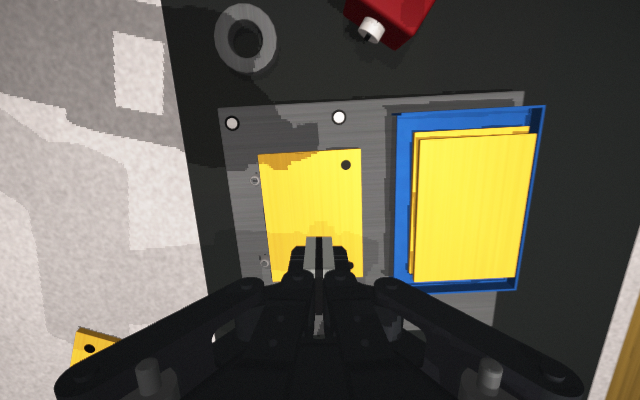

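jog_arm(
  deltas=[-0.02,0.01,-0.03,0,0,-0.003,1,-0.05,0.02,-0.05,0,0,-0.007,1,-0.08,0.034,-0.07,0,0,-0.01,1,-0.1,0.034,-0.07,0,0,-0.01,1,-0.1,0.034,-0.07,0,0,-0.01,1,-0.1,0.034,-0.07,0,0,-0.01,1,-0.1,0.034,-0.07,0,0,-0.01,1],
)

```text
time_s: 14.1
position: [0.5581, -0.0607, 0.2254]
tool_rot: [[0.002, 1.0, -0.003], [1.0, -0.002, 0.001], [0.001, -0.003, -1.0]]
ft_force: [0.2, 0.1, -1.0]
grip_width: 0.0
```

```bash
python3 - <<'E'
from h import *
s=env.observe(); print(s["position"],np.round(s["qvel"],1))
im=eyes.get_image("wrist")[:,:,::-1]; cv2.imwrite("pics/w9.png",im)
cv2.imwrite("pics/w9c.png",cv2.resize(im[50:300,150:410],None,fx=3,fy=2.4,interpolation=cv2.INTER_CUBIC))
E
```

```text
[ 0.55810543 -0.06065704  0.22542427] [ 0.9 -0.3 -0.5 -0.1  0.1 -0.1]
```

View pics/w9c.png

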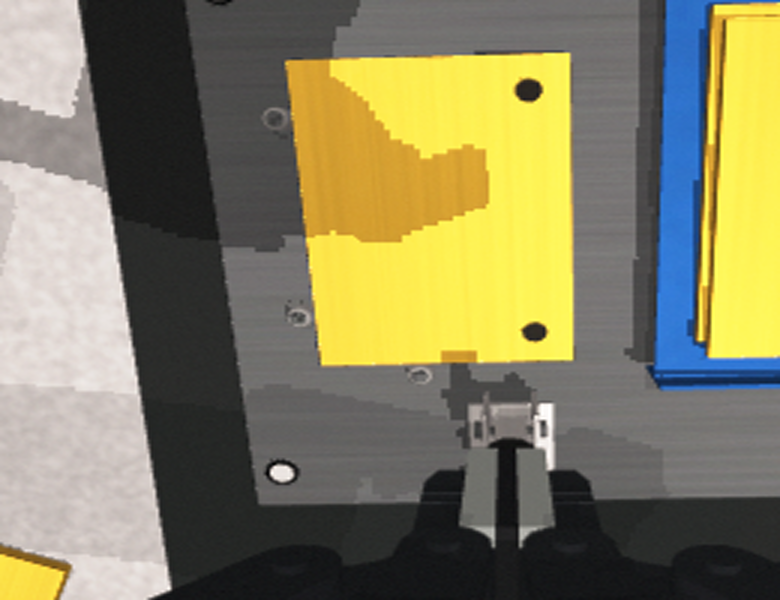

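```bash
cat > meas.py <<'E'
from h import *
import sys
def meas(im,s,pins,r):
    c=wcam(s); K,T=c
    hsv=cv2.cvtColor(im,cv2.COLOR_BGR2HSV); m=cv2.inRange(hsv,(18,120,90),(35,255,255))
    m2=np.zeros_like(m); x0,y0,x1,y1=r; m2[y0:y1,x0:x1]=m[y0:y1,x0:x1]
    m2=cv2.morphologyEx(m2,cv2.MORPH_CLOSE,np.ones((15,15)))
    ct=max(cv2.findContours(m2,cv2.RETR_EXTERNAL,cv2.CHAIN_APPROX_NONE)[0],key=cv2.contourArea)[:,0,:].astype(float)
    W=np.array([ray(c,p,.041)[:2] for p in ct])
    P=np.array([ray(c,p,.046)[:2] for p in pins])
    th,R,t,e=fit([(-.055,.045),(-.055,-.045),(-.010,-.075)],P); print("pinfit",np.degrees(th).round(2),t.round(4),e.round(1).tolist())
    for nm,R,t,th in(("pins",R,t,th),("prior",RF,TF,TH)):
        F=(W-t)@R*1000
        ctr=(F.max(0)+F.min(0))/2; out=[]
        for ax,sg in((0,-1),(0,1),(1,-1),(1,1)):
            h=50 if ax==0 else 70; o=1-ax; ho=70 if ax==0 else 50
            k=(abs(F[:,ax]-ctr[ax]-sg*h)<5)&(abs(F[:,o]-ctr[o])<ho-8)
            q=np.polyfit(F[k,o],F[k,ax],1); out.append((np.polyval(q,0).round(2),np.degrees(np.arctan(q[0])).round(2),int(k.sum())))
        print(nm,"near,far,right,left (pos mm, slope deg):",out)
if __name__=="__main__":
    from h import *
    s=env.observe(); im=cv2.imread("pics/w9.png")
    cr=lambda x,y:((x+.5)/3+150-.5,(y+.5)/2.4+50-.5)
    meas(im,s,[cr(275,118),cr(299,315),cr(420,375)],(230,60,350,205))
E
python3 meas.py; python3 - <<'E'
import cv2
im=cv2.imread("pics/w9.png")
cv2.imwrite("pics/w9d.png",cv2.resize(im[80:220,230:350],None,fx=5,fy=4,interpolation=cv2.INTER_NEAREST))
E
```

```text
pinfit 1.22 [ 0.5321 -0.017 ] [[0.2, 0.4], [-0.2, -0.7], [0.1, 0.3]]
pins near,far,right,left (pos mm, slope deg): [(np.float64(-49.88), np.float64(-0.38), 113), (np.float64(49.3), np.float64(-0.36), 113), (np.float64(-70.31), np.float64(0.04), 71), (np.float64(69.01), np.float64(0.47), 80)]
prior near,far,right,left (pos mm, slope deg): [(np.float64(-49.54), np.float64(-0.43), 113), (np.float64(49.64), np.float64(-0.4), 113), (np.float64(-70.61), np.float64(0.09), 71), (np.float64(68.71), np.float64(0.51), 80)]
```

View pics/w9d.png

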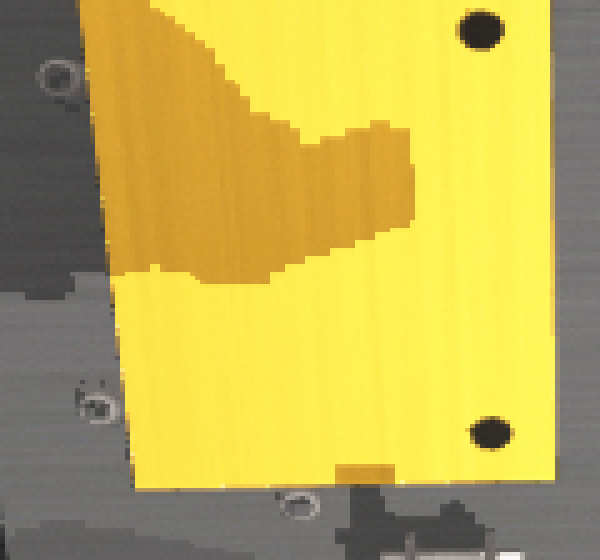

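The plate measures home: near edge −49.9, right edge −70.3, yaw about 0.3°, with all three pins visually in contact. Next is the clamp, so I'm moving above the handle.

jog_arm(
  deltas=[-0.03,0.003,0,0,0,0,1,-0.07,0.003,0.01,0,0,0,1,-0.11,0.003,0.02,0,0,0,1,-0.15,0.003,0.03,0,0,0,1,-0.165,0.003,0.045,0,0,0,1,-0.165,0.003,0.055,0,0,0,1,-0.165,0.003,0.055,0,0,0,1,-0.165,0.003,0.055,0,0,0,1],
)

```text
time_s: 14.82
position: [0.5609, -0.1833, 0.1852]
tool_rot: [[0.0, 1.0, -0.001], [1.0, -0.0, 0.001], [0.001, -0.001, -1.0]]
ft_force: [-0.5, 0.2, 0.4]
grip_width: -0.0001
```

```bash
python3 - <<'E'
from h import *
s=env.observe(); print(s["position"],fx(s["position"]))
a=eyes.get_image("scene")[:,:,::-1];b=eyes.get_image("side")[:,:,::-1]; w=eyes.get_image("wrist")[:,:,::-1]
A=cv2.resize(a[130:290,170:330],(480,480),interpolation=cv2.INTER_CUBIC); cv2.imwrite("pics/s10.png",A)
cv2.imwrite("pics/w10.png",w)
for n in("scene","side"):
  c=fixcam(n)
  for l in(38,104):
    X=np.r_[RF@np.array([.025,-.118-l*1e-3*np.cos(np.radians(48))])+TF,.065+l*1e-3*np.sin(np.radians(48))]; print(n,l,proj(c,X).round(1))
cv2.imwrite("pics/sd10.png",cv2.resize(b[90:250,230:390],(480,480),interpolation=cv2.INTER_CUBIC))
E
```

```text
[ 0.56094176 -0.18325294  0.18518816] [  25.8 -167.1]
scene 38 [240.6 198.4]
scene 104 [224.  178.8]
side 38 [318.9 173.5]
side 104 [322.1 151.6]
```

View pics/s10.png

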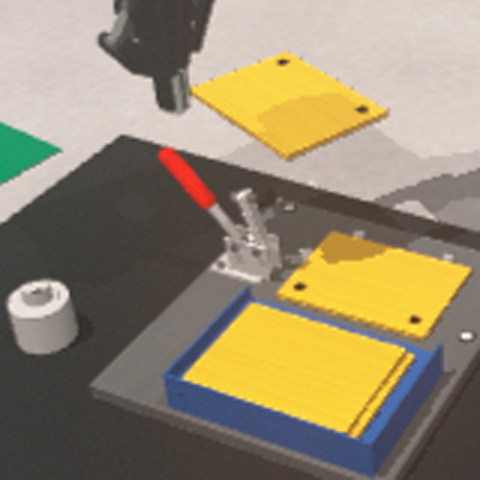

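View pics/w10.png

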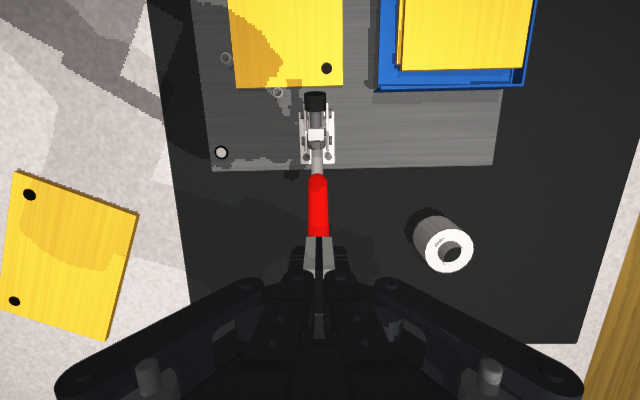

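jog_arm(
  deltas=[0,0,0.012,0,0,0,1,0,0,0.024,0,0,0,1,0,0,0.032,0,0,0,1,0,0,0.038,0,0,0,1,0,0,0.042,0,0,0,1,0,0,0.045,0,0,0,1,0,0,0.048,0,0,0,1,0,0,0.051,0,0,0,1,0,0,0.054,0,0,0,1,0,0,0.057,0,0,0,1,0,0,0.06,0,0,0,1,0,0,0.063,0,0,0,1],
)

```text
time_s: 15.97
position: [0.5611, -0.185, 0.1383]
tool_rot: [[0.002, 1.0, 0.0], [1.0, -0.002, -0.0], [-0.0, 0.0, -1.0]]
ft_force: [-0.5, 0.3, 1.8]
grip_width: 0.0001
```

jog_arm(
  deltas=[-0.001,0,0.0035,0,0,0,1,-0.002,0,0.007,0,0,0,1,-0.003,0,0.0105,0,0,0,1,-0.004,0,0.014,0,0,0,1,-0.005,0,0.0175,0,0,0,1,-0.006,0,0.021,0,0,0,1,-0.007,0,0.0245,0,0,0,1,-0.008,0,0.028,0,0,0,1,-0.009,0,0.0315,0,0,0,1,-0.01,0,0.035,0,0,0,1,-0.011,0,0.0385,0,0,0,1,-0.012,0,0.042,0,0,0,1],
)

```text
time_s: 16.97
position: [0.5611, -0.1942, 0.1067]
tool_rot: [[0.002, 1.0, 0.0], [1.0, -0.002, -0.0], [-0.0, 0.0, -1.0]]
ft_force: [0.5, -0.5, 3.7]
grip_width: -0.0005
```

jog_arm(
  deltas=[-0.001,0,0.003,0,0,0,1,-0.002,0,0.006,0,0,0,1,-0.003,0,0.009,0,0,0,1,-0.004,0,0.012,0,0,0,1,-0.005,0,0.015,0,0,0,1,-0.006,0,0.018,0,0,0,1,-0.006,0,0.021,0,0,0,1,-0.006,0,0.024,0,0,0,1,-0.006,0,0.027,0,0,0,1,-0.006,0,0.03,0,0,0,1,-0.006,0,0.033,0,0,0,1,-0.006,0,0.035,0,0,0,1],
)

```text
time_s: 17.97
position: [0.5609, -0.1984, 0.0802]
tool_rot: [[0.002, 1.0, -0.0], [1.0, -0.002, 0.0], [0.0, -0.0, -1.0]]
ft_force: [0.1, -1.7, 2.1]
grip_width: 0.0
```

jog_arm(
  deltas=[0,0,0.0015,0,0,0,1,0,0,0.003,0,0,0,1,0,0,0.0045,0,0,0,1,0,0,0.006,0,0,0,1,0,0,0.0075,0,0,0,1,0,0,0.008,0,0,0,1,0,0,0.008,0,0,0,1],
)

```text
time_s: 18.55
position: [0.561, -0.1984, 0.0744]
tool_rot: [[0.002, 1.0, -0.0], [1.0, -0.002, 0.0], [0.0, -0.0, -1.0]]
ft_force: [0.4, 0.1, 0.5]
grip_width: 0.0002
```

jog_arm(
  deltas=[0,0,0.001,0,0,0,1,0,0,0.002,0,0,0,1,0,0,0.003,0,0,0,1,0,0,0.004,0,0,0,1,0,0,0.004,0,0,0,1],
)

```text
time_s: 18.97
position: [0.561, -0.1984, 0.0714]
tool_rot: [[0.002, 1.0, -0.0], [1.0, -0.002, 0.0], [0.0, -0.0, -1.0]]
ft_force: [0.1, -1.6, 1.3]
grip_width: -0.0
```

jog_arm(
  deltas=[0,0,0.0007,0,0,0,1,0,0,0.0014,0,0,0,1,0,0,0.002,0,0,0,1,0,0,0.002,0,0,0,1],
)

```text
time_s: 19.3
position: [0.5611, -0.1985, 0.071]
tool_rot: [[0.001, 1.0, 0.001], [1.0, -0.001, -0.001], [-0.001, 0.001, -1.0]]
ft_force: [-2.3, 1.2, 9.2]
grip_width: 0.0001
```

jog_arm(
  deltas=[0,0,0.0005,0,0,0,1,0,0,0.0008,0,0,0,1,0,0,0.0008,0,0,0,1],
)

```text
time_s: 19.55
position: [0.5612, -0.1985, 0.071]
tool_rot: [[0.001, 1.0, 0.001], [1.0, -0.001, -0.001], [-0.001, 0.001, -1.0]]
ft_force: [-3.3, 1.2, 12.7]
grip_width: -0.0003
```

jog_arm(
  deltas=[0,0,-0.001,0,0,0,1,0,0,-0.004,0,0,0,1,0,0,-0.02,0,0,0,1,0,0,-0.06,0,0,0,1,0,0,-0.1,0,0,0,1,0,0,-0.14,0,0,0,1,0.03,0,-0.18,0,0,0,1,0.07,0,-0.21,0,0,0,1,0.1,0,-0.21,0,0,0,1,0.13,0,-0.21,0,0,0,1,0.13,0,-0.21,0,0,0,1,0.13,0,-0.21,0,0,0,1],
)

```text
time_s: 20.55
position: [0.561, -0.1, 0.2268]
tool_rot: [[-0.0, 1.0, -0.001], [1.0, 0.0, 0.0], [0.0, -0.001, -1.0]]
ft_force: [-1.2, -0.2, -0.3]
grip_width: -0.0
```

```bash
python3 - <<'E'
from h import *
s=env.observe(); print(s["position"],s["ft_force"],s["time_s"])
w=eyes.get_image("wrist")[:,:,::-1];a=eyes.get_image("scene")[:,:,::-1]
cv2.imwrite("pics/w11.png",w); cv2.imwrite("pics/s11.png",cv2.resize(a[130:290,170:330],(480,480),interpolation=cv2.INTER_CUBIC))
c=fixcam("scene")
for l in(38,104):
  X=np.r_[RF@np.array([.025,-.118-l*1e-3])+TF,.064]; print((proj(c,X)-[170,130])*3)
E
```

```text
[ 0.56102591 -0.10000148  0.22682089] [-1.24286899 -0.21270727 -0.3246514 ] 20.55
[203.97736288 228.93725785]
[143.1116021  211.57954097]
```

View pics/s11.png

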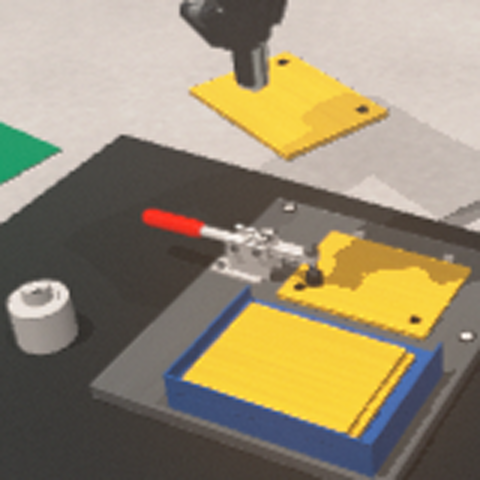

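View pics/w11.png

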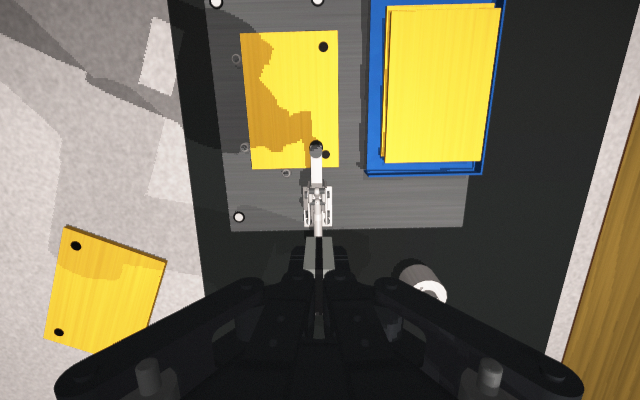

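The handle is level with its tip at scene crop (148,215), against a predicted (143,212). The clamp foot is on the plate, and the pins touch its edges at wrist (236,59), (244,147) and (286,173). I'll do one numeric check before handing in.

```bash
python3 - <<'E'
from meas import *
s=env.observe(); im=cv2.imread("pics/w11.png")
try: meas(im,s,[(236,59),(244,147),(286,173)],(225,20,350,180))
except Exception as e: print(e)
from rig import close_job
print(close_job())
E
```

```text
pinfit 1.06 [ 0.5322 -0.0195] [[-0.1, 0.5], [0.1, -0.4], [-0.0, -0.1]]
pins near,far,right,left (pos mm, slope deg): [(np.float64(-49.9), np.float64(-0.38), 120), (np.float64(49.13), np.float64(-0.59), 122), (np.float64(-69.59), np.float64(-0.01), 73), (np.float64(69.53), np.float64(0.47), 82)]
prior near,far,right,left (pos mm, slope deg): [(np.float64(-49.42), np.float64(-0.27), 120), (np.float64(49.6), np.float64(-0.49), 121), (np.float64(-72.4), np.float64(-0.06), 73), (np.float64(66.7), np.float64(0.36), 83)]
the job is handed in; nothing more can be done
None
```

I loaded the plate and clamped it, then handed the job in at about 20.7 s of the 58 s allowed; close_job gave no verdict. I pressed on the plate at about 5–14 N (readings at the end of each move) and drew it out of the rack. It seated against the two near pins and the side pin. Then I swung the red handle down to its stop and backed the arm clear.

**Plate position:** measured against the pins, the near edge is at −49.9 mm and the right edge at −69.6 mm, with yaw about 0.3°. The clamp foot is on the plate.

**Handle:** it stopped hard at tool height 0.071 m, matching the predicted 0.0711 m for 0.90 rad. The scene view shows it level.

**Disagreement:** in the last picture, the fixture pose I estimated at the start puts the plate about 2.8 mm further right (−y) than the pin-based measurement. The pins in that picture shift by about the same amount, so I take this as camera pose error and not plate movement.

**Limits of these checks:**
- I read forces only between moves, so a brief peak could have gone unseen. The largest wrist readings while the plate was against the pins were 13.8 N down and about 12.6 N sideways. I never measured the pin force itself.
- I did not measure the gauges' positions at the end. I kept the arm clear of all three, and the last views show only the master cylinder.

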